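# Click a filter lever to the flagged notch

## Task

Move the filter unit's thumb lever from its middle notch to the notch that the tall marker peg flags. Click it over one notch at a time, pausing for about half a second in every notch on the way, then let go so that it rests in the flagged notch. Do not shift the brown bottle and the beaker that stand beside the unit.

Things in the scene. Friction and masses are not known exactly. Their poses are not given: they have to be found in the camera images.
- filter_unit: Fixed white bench unit, 300 mm deep, 260 mm wide, 276 mm high. Origin on the worktop, on its lever's vertical pivot axis; x to its back, y to its left (from the user's view, as the robot's), z up. In front: round grey base about the pivot (radius 172 mm, top z = 26 mm), above it an dark steel cover disc (radius 124 mm, z = 40 to 46 mm). A column begins at x = 10 mm and carries the head.
- head_edge (a point): Middle of the lower front edge of the unit's overhanging head: 170 mm in front of the pivot axis, 240 mm above the worktop. The head is flat beneath, 260 mm wide, and covers the lever: a tool pointing straight down at the lever would strike it; one leaning in from the unit's front by 30 to 45 degrees from vertical passes.
- selector (a joint): Angle of the thumb lever, rad. 0 = middle notch, where it starts, pointing to the unit's front (-x); positive = grip swung to the unit's left (+y). Seven notches, every 10 degrees (0.1745 rad) from -30 to +30, each with a short black line; stops at 34 degrees either way. The lever is drawn into the nearest notch; going over to the next takes about 4 to 6 N sideways at the grip.
- thumb_tab (a point): Grasp point on the lever's upright round black thumb grip, 75 mm above the worktop, 150 mm from the pivot axis. The grip is a plain cylinder 18 mm thick, z = 35 to 97 mm, free on all sides. At lever angle a it is at x = -150 cos a, y = 150 sin a mm in the unit's frame; one notch is 26 mm of its arc.
- lever_line (a point): Point on the lever's centre line, 110 mm from the pivot axis, level with the cover disc's top; it lies at a peg's foot when the lever is in that peg's notch.
- tall_peg: The tall steel marker peg, 68 mm high, 15 mm wide at its head, fixed on the cover disc 110 mm from the pivot axis; it flags the wanted notch. Origin at the centre of its foot. It stands in line with the notch 2 or 3 clicks left or right of the middle; low pegs (16 mm high, 14 mm wide) in line with the other three such notches mean nothing.
- brown_bottle: Small brown bottle with black cap, 40 mm wide, 74 mm high, loose, beside the unit's base on its left. Origin at the centre of its underside.
- beaker: Small clear beaker, 45 mm wide, 58 mm high, loose, beside the unit's base on its right. Origin at the centre of its underside.

How it is judged:
By the outcome, as a careful person would: the job done as asked, in the order asked, and still so for the second after the job is handed in, with the robot touching nothing.
It also fails if it takes over 48 s, if anything falls off the work surface, if the arm or the gripper's body presses on something with over 40 N, if the wrist force passes 120 N, or if a joint passes its speed limit or range.

## Robot

A 6-joint arm with a two-finger parallel gripper is mounted at the origin on a cart in front of the work surface, level with it; the furniture and walls round the work are solid. World frame = base frame: x ahead of the robot, y to its left, z up, the work surface at z = 0. Lengths are in mm, angles in rad, forces in N, time in s.
With the tool pointing down it reaches from about 325 to 900 mm from the base axis. Payload 6.1 kg.
Tool frame: the origin (TCP) lies on the centre line of the jaws, within the pads' length; the fingertips stand 22 mm ahead of it and the grasp point (between the pads) lies 3 mm ahead of it; z points along the fingers, y is the direction in which the jaws open and shut (so a half turn about z gives the same grasp; the last joint's range is limited). The gripper opens to 87 mm and grips with 3 to 60 N. Pads are 19 mm wide; open, the fingers measure 117 mm over their backs; the gripper's body (75 mm by 190 mm) begins 51 mm behind the grasp point.
Start: joints at [-1.411, 0.22, 1.526, -0, 1.395, -0.126], TCP at [176.196, -599.642, 244.538] pointing down, gripper open.
Joint ranges: [-2.98, 2.98], [-0.91, 2.08], [0.09, 2.57], [-1.24, 4.39], [0.2, 2.65], [-2.68, 2.68]. Speed limits (rad/s): [2.57, 2.57, 3.01, 3.14, 3.14, 3.14].

## Interface

Orientations are given as [roll, pitch, yaw] about the fixed x, y, z axes, in that order (R = Rz(yaw) Ry(pitch) Rx(roll)).
In Python, from plant import sensors, imaging, ctrl gives the robot as it stands. The module is installed in compiled form; this text tells all that it offers.
- The arm moves only by the tool servo_tool, never from a script. Its arguments are lists of equal length, an entry for each row: "linear": the shift along the world's x, y, z in m, a list of three; "rot": the turn, a rotation vector about the world's x, y, z in degrees, a list of three; "gripper": the finger opening in m, from 0 to 0.087. In form: {"linear": [[tx, ty, tz], ...], "rot": [[wx, wy, wz], ...], "gripper": [gripper, ...]}. A call has 1 to 20 rows; each row shifts and turns the pose as measured when the row begins; what a row does not reach is not made up. A row lasts 1/10 s, in which the tool goes at most 50 mm and 8.59 degrees, less where a joint would pass 70% of its speed; a pose out of reach is approached as far as the arm can. A call with a gripper value outside its range is refused whole. The fingers move at their own pace and stop on an object; the grip force is fixed at half the most. Time passes only in rows, so rows that do not move let the fingers close. It gives the time, the measured TCP pose, the force and the opening at its end, in the units of the state.
- sensors.state(): the state, without advancing time (a new reading comes with each control period).
- imaging.capture(name): name is "scene" or "top" or "wrist"; returns the picture (480x640x3 uint8, red, green, blue); there is no depth.
- imaging.camera_info(name): a dict with "fx", "fy", "cx", "cy" (pixels), "rvec" (rotation vector, rad) and "tvec" (3), from world to camera coordinates, as OpenCV has them. Camera axes: x right, y down, z forward; pixel columns grow to the right and rows downward; lengths in mm; the calibration is good to about 2 mm. A picture is of the moment at which its call begins: read the wrist's pose just before it. camera_info takes no time and is no camera call; for the wrist camera it gives the pose at the moment of the call.
- ctrl.finish_job(): hands the job in, once; it reports no verdict.
The state is a dict: "clock": time; "q": joint angles; "joint_vel": joint speeds; "tau": joint torques, N m; "tcp_pos": TCP position; "eef_rot": TCP orientation; "force": force on the tool from outside, world axes, zero at the start; "ft_torque": the same for the moment, N m; "finger_gap": opening from 0.0 (shut) to 1.0 (fully open).
Only numpy, scipy, OpenCV 4.12 (cv2) and the standard library are available. Lean on these libraries where they do the work, as an engineer would, in place of code of your own. Each camera call takes 0.05 s, during which the arm holds its last target.

## Working session

There is one attempt and no reset: what is moved stays moved. The work goes in short steps, Python scripts to look and compute and a tool call to move; the robot and the scene stay as the last step left them, time stands still between calls to the robot, and variables do not carry over. Pictures are saved under pics/ and viewed, and the job is handed in when it is done.

Besides the shell and the picture viewer there is one more tool, called after "Emit:" as a command line: name --argument value ..., lists and objects as JSON in quotes. servo_tool: Moves the arm, as the interface text tells. Its arguments: {"type":"object","properties":{"linear":{"type":"array"},"rot":{"type":"array"},"gripper":{"type":"array"}},"required":["linear","rot","gripper"]}

```bash
mkdir -p pics; python3 - <<'E'
from plant import sensors, imaging, ctrl
import cv2
s=sensors.state(); print(s)
for n in ["scene","top"]:
    im=imaging.capture(n); cv2.imwrite(f"pics/{n}0.png",im[:,:,::-1]); print(n,imaging.camera_info(n))
E
```

```text
{'clock': 0.0, 'q': array([-1.41107699e+00,  2.21267633e-01,  1.52762301e+00,  5.23861521e-06,
        1.39467328e+00, -1.26096235e-01]), 'joint_vel': array([ 0.00094238,  0.00114434,  0.00032006,  0.00022305, -0.00116057,
       -0.00055502]), 'tau': array([ 2.37532795e-04, -4.94606459e+01, -3.87382150e+01,  7.00281537e-02,
        5.74133859e-02, -1.39652670e-04]), 'tcp_pos': array([ 176.11995024, -599.06916171,  243.40519645]), 'eef_rot': array([-3.13963769e+00, -2.53024984e-04,  2.85814406e-01]), 'force': array([-0.45120985, -0.16707345, -0.1411284 ]), 'ft_torque': array([ 0.04424654, -0.009442  ,  0.02114214]), 'finger_gap': 1.000972798904745}
scene {'fx': 546.375194723131, 'fy': 546.375194723131, 'cx': 318.821941604191, 'cy': 235.9149093908915, 'rvec': array([ 2.12740011, -0.61975223,  0.33942549]), 'tvec': array([-419.65149176,  421.6369033 ,  680.11404469])}
top {'fx': 511.504080071655, 'fy': 511.504080071655, 'cx': 314.518253197673, 'cy': 240.5987961294582, 'rvec': array([ 1.54226438, -2.14442272,  0.72798421]), 'tvec': array([383.20264539, 516.22650723, 680.80037985])}
```

View pics/scene0.png

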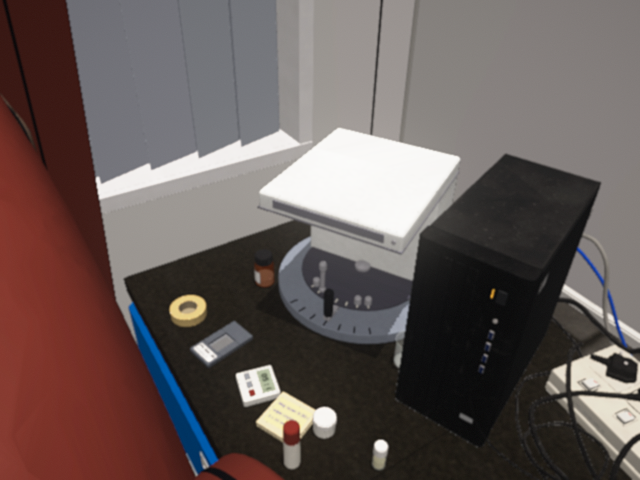

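View pics/top0.png

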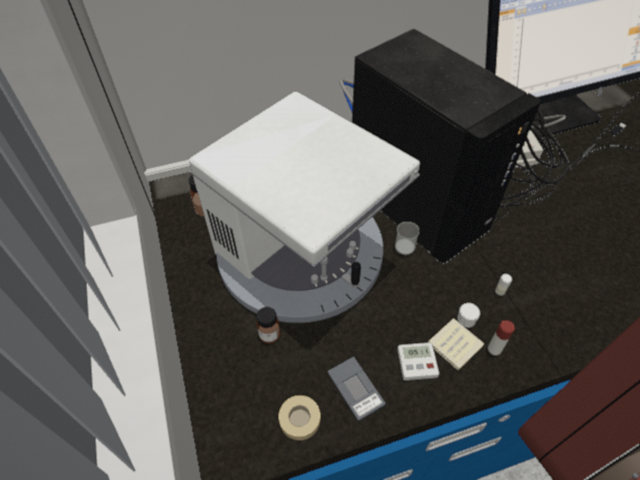

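The scene view shows the unit with its grip near (328,303) and the tall peg near (322,272). The bottle is at (263,270), and a black PC stands on the right. In the top view the grip is at (356,273), the bottle at (267,325) and the beaker at (406,238). I'll enlarge both.

```bash
python3 - <<'E'
import cv2
a=cv2.imread("pics/scene0.png")[225:375,240:440]; cv2.imwrite("pics/s1.png",cv2.resize(a,(800,600),interpolation=cv2.INTER_CUBIC))
a=cv2.imread("pics/top0.png")[200:350,220:420]; cv2.imwrite("pics/t1.png",cv2.resize(a,(800,600),interpolation=cv2.INTER_CUBIC))
E
```

```text
(no output)
```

View pics/s1.png

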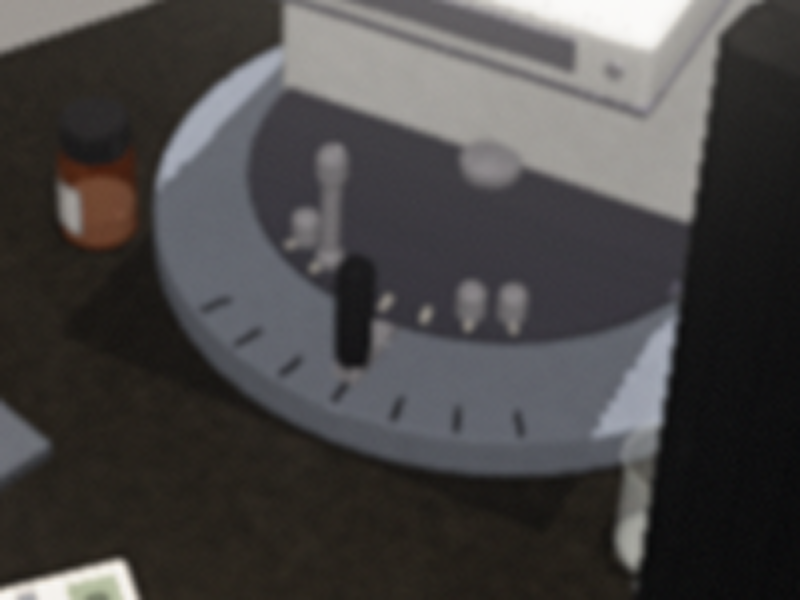

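View pics/t1.png

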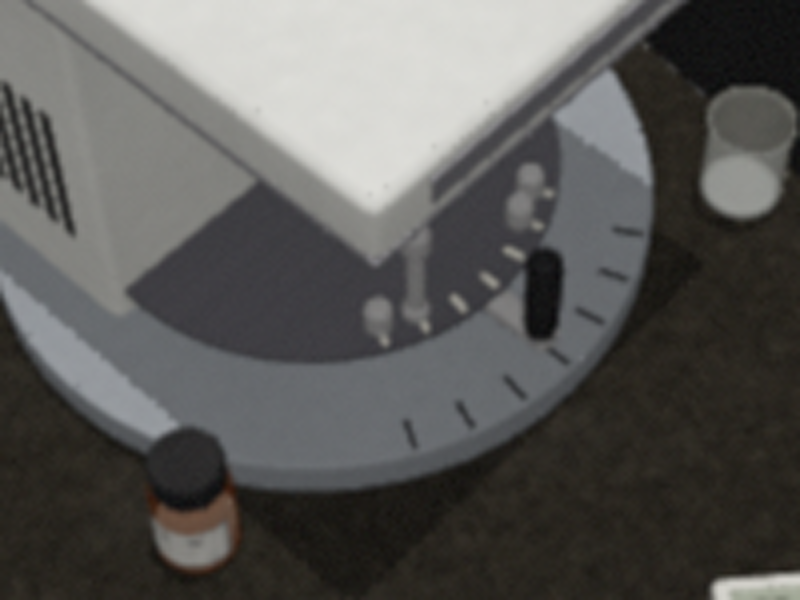

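```bash
cat > h.py <<'E'
import numpy as np, cv2
from plant import imaging
from scipy.optimize import least_squares
def proj(n,P):
    c=imaging.camera_info(n); K=np.array([[c['fx'],0,c['cx']],[0,c['fy'],c['cy']],[0,0,1]])
    return cv2.projectPoints(np.atleast_2d(np.float64(P)),c['rvec'],c['tvec'],K,None)[0].reshape(-1,2)
def back(n,uv,z):
    c=imaging.camera_info(n); R=cv2.Rodrigues(c['rvec'])[0]; C=-R.T@c['tvec']
    d=R.T@np.array([(uv[0]-c['cx'])/c['fx'],(uv[1]-c['cy'])/c['fy'],1]); return C+d*(z-C[2])/d[2]
def pol(r,a,z): a=np.radians(a); return [-r*np.cos(a),r*np.sin(a),z]
def toW(p,P):
    P=np.atleast_2d(np.float64(P)); c,s=np.cos(p[2]),np.sin(p[2]); return P@np.array([[c,-s,0],[s,c,0],[0,0,1]]).T+[p[0],p[1],0]
E
cat > fit.py <<'E'
from h import *
obs={'scene':[(pol(150,0,97),(357,258)),(pol(150,0,35),(352,367)),(pol(110,-20,54),(471,303)),(pol(110,-30,54),(514,303)),(pol(110,30,54),(305,228)),((-170,-130,240),(645,112))],
'top':[(pol(150,0,97),(545,253)),(pol(150,0,35),(541,335)),(pol(110,-20,54),(521,212)),(pol(110,-30,54),(531,182)),(pol(110,30,54),(379,318)),((-170,130,240),(375,263))]}
off={'scene':(240,225),'top':(220,200)}
tall={'scene':(328,262),'top':(416,312)}
def f(p,):
    r=[]
    for n,L in obs.items():
        q=proj(n,toW(p,[l[0] for l in L])); r.append(q-(np.array([l[1] for l in L])/4+off[n]))
    return np.vstack(r).ravel()
s=least_squares(f,[600,0,0],loss='soft_l1'); print(s.x,np.degrees(s.x[2])); print(f(s.x).reshape(-1,2).round(1).tolist())
for n in tall:
  for a in(-30,-20,20,30):
    print(n,a,((proj(n,toW(s.x,[pol(110,a,46),pol(110,a,114)]))-off[n])*4).round().tolist())
p=s.x
for nm,u,v in [('bottle',(97,240),(197,565)),('beaker',None,(742,213))]:
    if u: print(nm,back('scene',np.array(u)/4+off['scene'],0))
    print(nm,back('top',np.array(v)/4+off['top'],0))
print('grip',toW(p,[pol(150,a,75) for a in(0,10,20,30)]).round(1).tolist())
E
python3 fit.py
```

```text
[731.86383514 194.37676805  -5.7896756 ] -331.72397648283084
[[-0.4, 1.0], [-0.0, -1.1], [-0.0, -0.7], [-0.5, -0.1], [0.2, -0.5], [-0.2, 2.5], [0.3, 0.6], [-0.1, -1.2], [-0.2, -0.9], [-0.0, -0.7], [-0.0, -1.1], [0.4, 1.5]]
scene -30 [[511.0, 315.0], [521.0, 204.0]]
scene -20 [[470.0, 313.0], [479.0, 201.0]]
scene 20 [[329.0, 260.0], [332.0, 149.0]]
scene 30 [[306.0, 239.0], [308.0, 129.0]]
top -30 [[530.0, 189.0], [536.0, 102.0]]
top -20 [[520.0, 218.0], [525.0, 132.0]]
top 20 [[416.0, 310.0], [416.0, 226.0]]
top 30 [[379.0, 323.0], [376.0, 239.0]]
bottle [558.7711682  298.15063685   0.        ]
bottle [550.6094311  311.25630284   0.        ]
beaker [655.51721563 -12.5670575    0.        ]
grip [[599.8, 123.3, 75.0], [589.4, 147.3, 75.0], [583.4, 172.8, 75.0], [581.9, 198.9, 75.0]]
```

The fit is good: residuals are about 1 px, and both views agree that the tall peg stands at +20°, two clicks to the left. Next I'll check the PC's position and the wrist camera's mounting, and work out the pose targets.

```bash
cat >> h.py <<'E'
from scipy.spatial.transform import Rotation as Ro
U=(731.9,194.4,np.radians(28.28))
def Rdes(phi,th):
    f,t=np.radians(phi),np.radians(th)
    z=np.array([np.cos(f)*np.sin(t),np.sin(f)*np.sin(t),-np.cos(t)]); y=np.array([np.sin(f),-np.cos(f),0]); return Ro.from_matrix(np.c_[np.cross(y,z),y,z])
def goal(a,th=40,stand=0,phi=None,zg=75):
    phi=28.28-a if phi is None else phi
    R=Rdes(phi,th); return toW(U,pol(150,a,zg))[0]-(3+stand)*R.as_matrix()[:,2],R
def delta(s,a,**k):
    p,R=goal(a,**k); R0=Ro.from_euler('xyz',s['eef_rot'])
    print('t',round(s['clock'],2),'q',s['q'].round(2),'F',s['force'].round(1),'gap',round(87*s['finger_gap'],1))
    print('dlin',(p-s['tcp_pos']).round(1),'drot',np.degrees((R*R0.inv()).as_rotvec()).round(2))
E
python3 - <<'E'
from h import *
from plant import sensors
s=sensors.state()
print(back('top',(445,256),0),back('top',(491,222),0), back('scene',(400,395),0))
c=imaging.camera_info('wrist');R=cv2.Rodrigues(c['rvec'])[0];C=-R.T@c['tvec']
R0=Ro.from_euler('xyz',s['eef_rot']).as_matrix()
print('cam in tool',R0.T@(C-s['tcp_pos']),'cam dir in tool',R0.T@R[2])
print(goal(0,stand=120)[0],goal(0)[0]); delta(s,0,stand=120)
E
```

```text
[622.30440928 -87.09868775   0.        ] [ 673.02993169 -224.51338057    0.        ] [617.99639439 -67.5970264    0.        ]
cam in tool [  84.03476404    0.56972052 -140.38141484] cam dir in tool [-3.00553816e-01 -8.79180442e-05  9.53764853e-01]
[530.17743029  85.87439921 169.2234665 ] [598.105383   122.41925331  77.29813333]
t 0.1 q [-1.41  0.22  1.53  0.    1.39 -0.13] F [ 0.6  0.4 -0.8] gap 86.9
dlin [354.1 685.  -74.3] drot [ 15.13 -37.09  11.38]
```

The wrist camera sits on the tool's +x side and would come within a few mm of the head edge. I'll approach with the tool turned half round, so the camera is on the outer side.

Emit:
servo_tool --linear '[[0.013, 0.032, 0.001], [0.013, 0.032, 0.001], [0.013, 0.032, 0.001], [0.013, 0.032, 0.001], [0.013, 0.032, 0.001], [0.013, 0.032, 0.001], [0.013, 0.032, 0.001], [0.013, 0.032, 0.001], [0.013, 0.032, 0.001], [0.013, 0.032, 0.001], [0.013, 0.032, 0.001], [0.013, 0.032, 0.001], [0.013, 0.032, 0.001], [0.013, 0.032, 0.001], [0.013, 0.032, 0.001], [0.013, 0.032, 0.001], [0.013, 0.032, 0.001], [0.013, 0.032, 0.001], [0.013, 0.032, 0.001], [0.013, 0.032, 0.001]]' --rot '[[0, 0, 8.5], [0, 0, 8.5], [0, 0, 8.5], [0, 0, 8.5], [0, 0, 8.5], [0, 0, 8.5], [0, 0, 8.5], [0, 0, 8.5], [0, 0, 8.5], [0, 0, 8.5], [0, 0, 8.5], [0, 0, 8.5], [0, 0, 8.5], [0, 0, 8.5], [0, 0, 8.5], [0, 0, 8.5], [0, 0, 8.5], [0, 0, 8.5], [0, 0, 8.5], [0, 0, 8.5]]' --gripper '[0.06, 0.06, 0.06, 0.06, 0.06, 0.06, 0.06, 0.06, 0.06, 0.06, 0.06, 0.06, 0.06, 0.06, 0.06, 0.06, 0.06, 0.06, 0.06, 0.06]'

```text
clock: 2.1
tcp_pos: [436.2, 68.1, 255.1]
eef_rot: [-3.134, -0.006, -2.995]
force: [-0.3, -0.1, -0.4]
finger_gap: 0.687
```

```bash
sed -i 's/y=np.array(\[np.sin(f),-np.cos(f),0\])/y=np.array([-np.sin(f),np.cos(f),0])/' h.py; python3 - <<'E'
from h import *
from plant import sensors
s=sensors.state();print(s['tcp_pos'],s['eef_rot'])
delta(s,0,th=0.01,stand=120);delta(s,0,stand=120)
E
```

```text
[436.24557485  68.11046893 255.08428183] [-3.1335109  -0.00619069 -2.99504509]
t 2.1 q [-0.02 -0.24  1.96 -0.01  1.42 -1.73] F [-0.3 -0.1 -0.4] gap 59.7
dlin [163.5  55.2 -57.1] drot [ 0.56 -0.2  19.88]
t 2.1 q [-0.02 -0.24  1.96 -0.01  1.42 -1.73] F [-0.3 -0.1 -0.4] gap 59.7
dlin [ 93.9  17.8 -85.9] drot [ 13.18 -38.35  19.21]
```

Emit:
servo_tool --linear '[[0.01, 0.002, -0.014], [0.016, 0.003, -0.014], [0.016, 0.003, -0.014], [0.016, 0.003, -0.014], [0.016, 0.003, -0.014], [0.016, 0.003, -0.014]]' --rot '[[2.2, -6.4, 3.2], [2.2, -6.4, 3.2], [2.2, -6.4, 3.2], [2.2, -6.4, 3.2], [2.2, -6.4, 3.2], [2.2, -6.4, 3.2]]' --gripper '[0.06, 0.06, 0.06, 0.06, 0.06, 0.06]'

```text
clock: 2.7
tcp_pos: [527.3, 104.1, 179.4]
eef_rot: [-3.124, 0.688, -2.642]
force: [2.0, -1.7, -1.2]
finger_gap: 0.691
```

```bash
python3 - <<'E'
from h import *
from plant import sensors
s=sensors.state();print(s['tcp_pos'],s['eef_rot'])
delta(s,0,stand=120);delta(s,0)
im=imaging.capture('wrist'); c=imaging.camera_info('wrist')
for P in toW(U,[pol(150,0,97),pol(150,0,35),pol(110,20,46),pol(110,20,114)]):
    p=proj('wrist',P)[0]; print(p); cv2.circle(im,tuple(int(v) for v in p.round()),4,(255,0,0),1)
cv2.imwrite('pics/w1.png',im[:,:,::-1])
im=imaging.capture('scene');cv2.imwrite('pics/s2.png',im[:,:,::-1])
E
```

```text
[527.34708534 104.12337526 179.37456098] [-3.12425352  0.68841266 -2.64205133]
t 2.7 q [-0.2  -0.35  2.34  0.66  0.69 -2.68] F [ 2.  -1.7 -1.2] gap 60.1
dlin [  2.8 -18.2 -10.2] drot [ 0.94 -0.13  0.29]
t 2.7 q [-0.2  -0.35  2.34  0.66  0.69 -2.68] F [ 2.  -1.7 -1.2] gap 60.1
dlin [  70.8   18.3 -102.1] drot [ 0.94 -0.13  0.29]
[297.04937473 256.86971499]
[300.18177414 180.88296864]
[352.10053683 230.91321735]
[355.59204852 312.23322869]
```

View pics/w1.png

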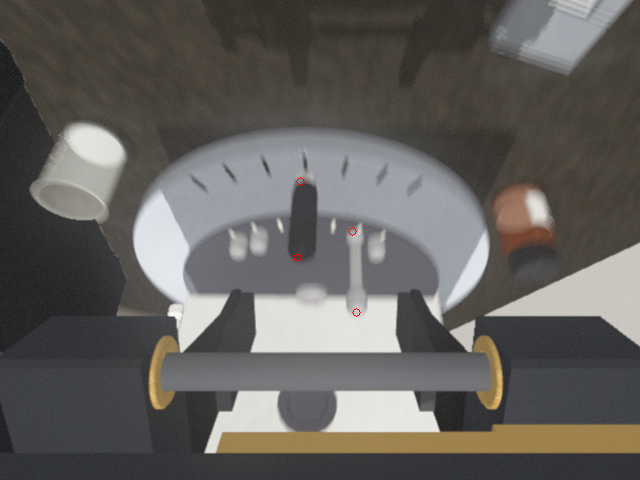

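View pics/s2.png

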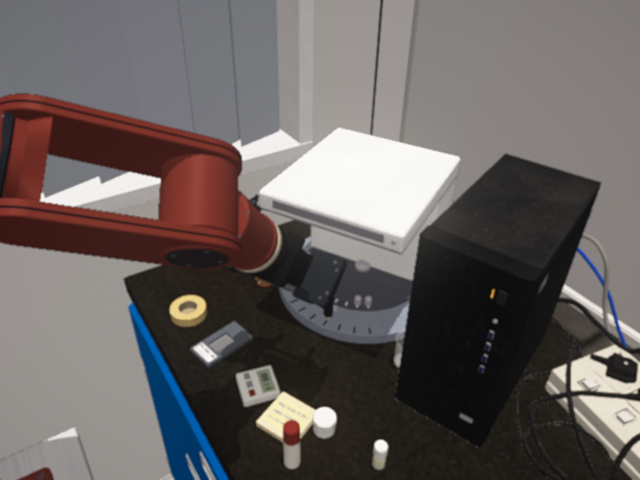

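The wrist picture shows the grip at (303,220), and my projected points land on it and on the tall peg within about 3 px, so the fit holds. Joint 6 is on its range limit, though, so I'll reduce the lean azimuth to 14°, which a round grip allows.

```bash
python3 - <<'E'
from h import *
from plant import sensors
s=sensors.state()
delta(s,0,stand=120,phi=14);delta(s,0,phi=14)
E
```

```text
t 2.8 q [-0.19 -0.35  2.34  0.66  0.7  -2.68] F [-0.5 -1.2  0.5] gap 60.0
dlin [-2.  -1.3 -7.7] drot [  0.82  -0.66 -14.13]
t 2.8 q [-0.19 -0.35  2.34  0.66  0.7  -2.68] F [-0.5 -1.2  0.5] gap 60.0
dlin [ 72.8  17.4 -99.6] drot [  0.82  -0.66 -14.13]
```

Emit:
servo_tool --linear '[[-0.001, -0.001, -0.003], [-0.001, 0, -0.003], [0, 0, -0.002], [0, 0, 0]]' --rot '[[0.3, -0.2, -4.7], [0.3, -0.2, -4.7], [0.2, -0.2, -4.7], [0, 0, 0]]' --gripper '[0.06, 0.06, 0.06, 0.06]'

```text
clock: 3.2
tcp_pos: [523.0, 102.9, 170.5]
eef_rot: [-3.12, 0.69, -2.874]
force: [-0.9, 0.4, 0.2]
finger_gap: 0.691
```

```bash
python3 - <<'E'
from h import *
from plant import sensors
s=sensors.state();print(s['tcp_pos'])
delta(s,0,stand=120,phi=14);delta(s,0,phi=14,stand=50)
E
```

```text
[523.03815219 102.93013757 170.50154915]
t 3.2 q [-0.07 -0.39  2.39  0.4   0.51 -2.19] F [-0.9  0.4  0.2] gap 60.1
dlin [ 0.1  1.3 -1.3] drot [ 1.03 -0.19 -0.55]
t 3.2 q [-0.07 -0.39  2.39  0.4   0.51 -2.19] F [-0.9  0.4  0.2] gap 60.1
dlin [ 43.7  12.2 -54.9] drot [ 1.03 -0.19 -0.55]
```

Emit:
servo_tool --linear '[[0.0105, 0.003, -0.0135], [0.0105, 0.003, -0.0135], [0.0105, 0.003, -0.0135], [0.0105, 0.003, -0.0135], [0, 0, 0]]' --rot '[[0.5, 0, -0.2], [0.5, 0, -0.2], [0, 0, 0], [0, 0, 0], [0, 0, 0]]' --gripper '[0.06, 0.06, 0.06, 0.06, 0.06]'

```text
clock: 3.7
tcp_pos: [570.0, 116.4, 121.4]
eef_rot: [-3.114, 0.696, -2.842]
force: [-0.4, -0.3, -0.8]
finger_gap: 0.691
```

```bash
python3 - <<'E'
from h import *
from plant import sensors
s=sensors.state();print(s['tcp_pos'])
delta(s,0,phi=14)
im=imaging.capture('wrist');
for P in toW(U,[pol(150,0,97),pol(150,0,75),pol(150,0,35),pol(110,20,114)]):
    p=proj('wrist',P)[0]; cv2.circle(im,tuple(int(v) for v in p.round()),4,(255,0,0),1)
cv2.imwrite('pics/w2.png',im[:,:,::-1])
E
```

```text
[570.01258253 116.41921765 121.36431953]
t 3.7 q [-0.04 -0.13  2.3   0.57  0.35 -2.38] F [-0.4 -0.3 -0.8] gap 60.1
dlin [ 27.9   6.4 -44.1] drot [ 1.21  0.21 -2.13]
```

View pics/w2.png

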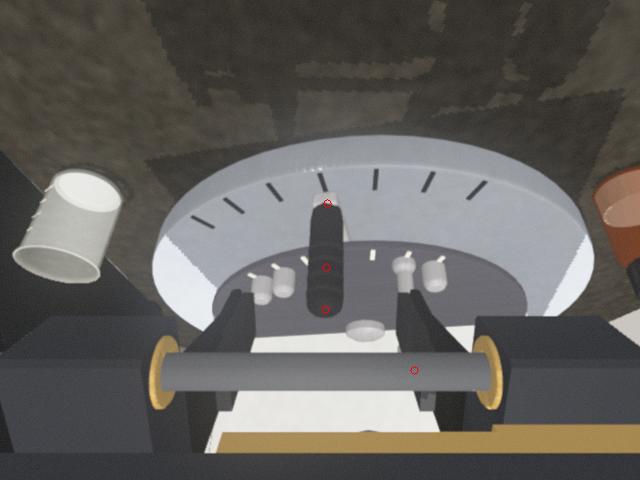

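The grip at (326,255) lies between the open jaws. Joint 5 is at 0.35, near its lower limit of 0.2, so I'll ease the lean to 35° and grasp at z = 79.

```bash
python3 - <<'E'
from h import *
from plant import sensors
s=sensors.state()
delta(s,0,phi=14,th=35,zg=79)
E
```

```text
t 3.75 q [-0.04 -0.14  2.3   0.57  0.35 -2.38] F [0.5 0.3 0.4] gap 59.7
dlin [ 28.    6.6 -40.9] drot [-0.11  5.11 -2.14]
```

Emit:
servo_tool --linear '[[0.006, 0.001, -0.006], [0.006, 0.001, -0.009], [0.006, 0.001, -0.009], [0.006, 0.001, -0.009], [0.003, 0.001, -0.006], [0, 0, 0]]' --rot '[[0, 2.5, -1], [0, 2.6, -1.1], [0, 0, 0], [0, 0, 0], [0, 0, 0], [0, 0, 0]]' --gripper '[0.06, 0.06, 0.06, 0.06, 0.06, 0.06]'

```text
clock: 4.35
tcp_pos: [600.0, 120.1, 90.1]
eef_rot: [-3.131, 0.611, -2.876]
force: [-0.6, 0.1, -0.4]
finger_gap: 0.692
```

```bash
python3 - <<'E'
from h import *
from plant import sensors
s=sensors.state();print(s['tcp_pos'])
delta(s,0,phi=14,th=35,zg=79)
im=imaging.capture('wrist');
for P in toW(U,[pol(150,0,97),pol(150,0,75),pol(150,0,35),pol(110,20,114)]):
    p=proj('wrist',P)[0]; cv2.circle(im,tuple(int(v) for v in p.round()),4,(255,0,0),1)
cv2.imwrite('pics/w3.png',im[:,:,::-1])
E
```

```text
[600.03270358 120.05528507  90.0622664 ]
t 4.35 q [-0.01  0.03  2.18  0.42  0.36 -2.19] F [-0.6  0.1 -0.4] gap 60.2
dlin [-1.9  2.9 -8.6] drot [ 0.49  0.14 -0.88]
```

View pics/w3.png

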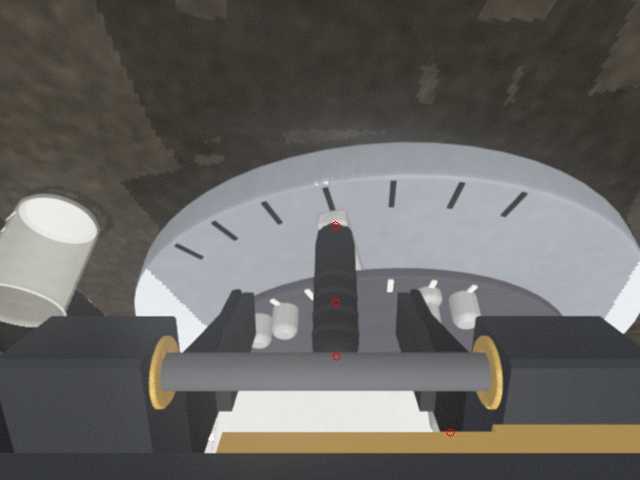

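Emit:
servo_tool --linear '[[-0.001, 0.002, -0.006], [-0.001, 0.001, -0.004], [0, 0, 0]]' --rot '[[0, 0, 0], [0, 0, 0], [0, 0, 0]]' --gripper '[0.06, 0.06, 0.04]'

```text
clock: 4.7
tcp_pos: [597.9, 123.1, 81.4]
eef_rot: [-3.129, 0.613, -2.874]
force: [0.1, -0.4, -0.4]
finger_gap: 0.651
```

```bash
python3 - <<'E'
from h import *
from plant import sensors
s=sensors.state();print(s['tcp_pos'])
delta(s,0,phi=14,th=35,zg=79)
E
```

```text
[597.94483065 123.13341684  81.36056967]
t 4.7 q [-0.    0.05  2.19  0.44  0.34 -2.21] F [ 0.1 -0.4 -0.4] gap 56.6
dlin [ 0.2 -0.2  0.1] drot [ 0.52  0.27 -0.94]
```

Centred on the grip, so I'll close.

Emit:
servo_tool --linear '[[0, 0, 0], [0, 0, 0], [0, 0, 0], [0, 0, 0], [0, 0, 0], [0, 0, 0], [0, 0, 0], [0, 0, 0], [0, 0, 0], [0, 0, 0]]' --rot '[[0, 0, 0], [0, 0, 0], [0, 0, 0], [0, 0, 0], [0, 0, 0], [0, 0, 0], [0, 0, 0], [0, 0, 0], [0, 0, 0], [0, 0, 0]]' --gripper '[0.01, 0.01, 0.01, 0.01, 0.01, 0.01, 0.01, 0.01, 0.01, 0.01]'

```text
clock: 5.7
tcp_pos: [597.7, 123.3, 81.6]
eef_rot: [-3.13, 0.613, -2.874]
force: [-0.3, 0.7, -0.2]
finger_gap: 0.198
```

```bash
python3 - <<'E'
from h import *
from plant import sensors
s=sensors.state();print(s['tcp_pos'])
delta(s,0,phi=14,th=35,zg=79)
for a in (5,10,15,20): delta(s,a,phi=14,th=35,zg=79)
E
```

```text
[597.74055528 123.32708767  81.60970446]
t 5.7 q [-0.    0.05  2.19  0.44  0.34 -2.21] F [-0.3  0.7 -0.2] gap 17.2
dlin [ 0.4 -0.4 -0.2] drot [ 0.51  0.27 -0.96]
t 5.7 q [-0.    0.05  2.19  0.44  0.34 -2.21] F [-0.3  0.7 -0.2] gap 17.2
dlin [-5.3 11.4 -0.2] drot [ 0.51  0.27 -0.96]
t 5.7 q [-0.    0.05  2.19  0.44  0.34 -2.21] F [-0.3  0.7 -0.2] gap 17.2
dlin [-9.9 23.6 -0.2] drot [ 0.51  0.27 -0.96]
t 5.7 q [-0.    0.05  2.19  0.44  0.34 -2.21] F [-0.3  0.7 -0.2] gap 17.2
dlin [-13.5  36.2  -0.2] drot [ 0.51  0.27 -0.96]
t 5.7 q [-0.    0.05  2.19  0.44  0.34 -2.21] F [-0.3  0.7 -0.2] gap 17.2
dlin [-15.9  49.1  -0.2] drot [ 0.51  0.27 -0.96]
```

Emit:
servo_tool --linear '[[-0.0022, 0.0047, 0], [-0.0022, 0.0048, 0], [-0.002, 0.0048, 0], [-0.0018, 0.0049, 0], [-0.0017, 0.0045, 0], [0, 0, 0]]' --rot '[[0, 0, 0], [0, 0, 0], [0, 0, 0], [0, 0, 0], [0, 0, 0], [0, 0, 0]]' --gripper '[0.01, 0.01, 0.01, 0.01, 0.01, 0.01]'

```text
clock: 6.3
tcp_pos: [587.8, 145.6, 81.6]
eef_rot: [-3.128, 0.614, -2.879]
force: [-1.5, 1.6, 0.7]
finger_gap: 0.203
```

```bash
cat > st.py <<'E'
from h import *
from plant import sensors
s=sensors.state();print(s['tcp_pos'])
R=Ro.from_euler('xyz',s['eef_rot']).as_matrix(); g=s['tcp_pos']+3*R[:,2]-[U[0],U[1],0]; g=[g[0]*np.cos(U[2])+g[1]*np.sin(U[2]),-g[0]*np.sin(U[2])+g[1]*np.cos(U[2])]
print('lever angle',np.degrees(np.arctan2(g[1],-g[0])),'r',np.hypot(*g))
for a in(10,15,20):delta(s,a,phi=14,th=35,zg=79)
E
python3 st.py
```

```text
[587.82319042 145.62249663  81.57013347]
lever angle 9.519315948398004 r 150.3865512965053
t 6.3 q [ 0.06  0.03  2.2   0.34  0.32 -2.07] F [-1.5  1.6  0.7] gap 17.6
dlin [-0.   1.3 -0.1] drot [ 0.56  0.35 -0.63]
t 6.3 q [ 0.06  0.03  2.2   0.34  0.32 -2.07] F [-1.5  1.6  0.7] gap 17.6
dlin [-3.6 13.9 -0.1] drot [ 0.56  0.35 -0.63]
t 6.3 q [ 0.06  0.03  2.2   0.34  0.32 -2.07] F [-1.5  1.6  0.7] gap 17.6
dlin [-6.  26.8 -0.1] drot [ 0.56  0.35 -0.63]
```

Emit:
servo_tool --linear '[[0, 0.0012, 0], [0, 0, 0], [0, 0, 0], [0, 0, 0], [0, 0, 0]]' --rot '[[0, 0, 0], [0, 0, 0], [0, 0, 0], [0, 0, 0], [0, 0, 0]]' --gripper '[0.01, 0.01, 0.01, 0.01, 0.01]'

```text
clock: 6.8
tcp_pos: [587.4, 147.4, 81.5]
eef_rot: [-3.128, 0.614, -2.877]
force: [-3.0, -2.2, 0.7]
finger_gap: 0.201
```

```bash
python3 st.py
```

```text
[587.36398768 147.35153162  81.54261088]
lever angle 10.20059469312848 r 150.27750135224213
t 6.8 q [ 0.06  0.04  2.2   0.34  0.32 -2.06] F [-3.  -2.2  0.7] gap 17.4
dlin [ 0.4 -0.4 -0.1] drot [ 0.58  0.32 -0.71]
t 6.8 q [ 0.06  0.04  2.2   0.34  0.32 -2.06] F [-3.  -2.2  0.7] gap 17.4
dlin [-3.1 12.2 -0.1] drot [ 0.58  0.32 -0.71]
t 6.8 q [ 0.06  0.04  2.2   0.34  0.32 -2.06] F [-3.  -2.2  0.7] gap 17.4
dlin [-5.6 25.  -0.1] drot [ 0.58  0.32 -0.71]
```

Resting in the +10° notch for about 0.6 s. Now the second click.

Emit:
servo_tool --linear '[[-0.0015, 0.005, 0], [-0.0013, 0.005, 0], [-0.0012, 0.005, 0], [-0.001, 0.0051, 0], [-0.0007, 0.0051, 0], [0, 0, 0]]' --rot '[[0, 0, 0], [0, 0, 0], [0, 0, 0], [0, 0, 0], [0, 0, 0], [0, 0, 0]]' --gripper '[0.01, 0.01, 0.01, 0.01, 0.01, 0.01]'

```text
clock: 7.4
tcp_pos: [582.5, 171.5, 81.6]
eef_rot: [-3.127, 0.615, -2.88]
force: [1.4, 2.4, -0.8]
finger_gap: 0.194
```

```bash
python3 st.py
```

```text
[582.4742185  171.4885705   81.58691432]
lever angle 19.618232637152 r 149.4475434903199
t 7.4 q [ 0.12  0.04  2.2   0.22  0.3  -1.9 ] F [ 1.4  2.4 -0.8] gap 16.9
dlin [  5.3 -24.6  -0.1] drot [ 0.62  0.39 -0.51]
t 7.4 q [ 0.12  0.04  2.2   0.22  0.3  -1.9 ] F [ 1.4  2.4 -0.8] gap 16.9
dlin [  1.8 -12.   -0.1] drot [ 0.62  0.39 -0.51]
t 7.4 q [ 0.12  0.04  2.2   0.22  0.3  -1.9 ] F [ 1.4  2.4 -0.8] gap 16.9
dlin [-0.7  0.9 -0.1] drot [ 0.62  0.39 -0.51]
```

Emit:
servo_tool --linear '[[0, 0.0009, 0], [0, 0, 0], [0, 0, 0], [0, 0, 0], [0, 0, 0], [0, 0, 0], [0, 0, 0], [0, 0, 0], [0, 0, 0], [0, 0, 0], [0, 0, 0]]' --rot '[[0, 0, 0], [0, 0, 0], [0, 0, 0], [0, 0, 0], [0, 0, 0], [0, 0, 0], [0, 0, 0], [0, 0, 0], [0, 0, 0], [0, 0, 0], [0, 0, 0]]' --gripper '[0.01, 0.01, 0.01, 0.01, 0.01, 0.05, 0.05, 0.05, 0.05, 0.05, 0.05]'

```text
clock: 8.5
tcp_pos: [582.6, 172.3, 81.7]
eef_rot: [-3.126, 0.615, -2.878]
force: [0.4, 1.0, 0.2]
finger_gap: 0.559
```

```bash
python3 st.py; python3 - <<'E'
from h import *
im=imaging.capture('wrist');
for P in toW(U,[pol(150,20,97),pol(150,20,75),pol(150,20,35),pol(110,20,46)]):
    p=proj('wrist',P)[0]; cv2.circle(im,tuple(int(v) for v in p.round()),4,(255,0,0),1)
cv2.imwrite('pics/w4.png',im[:,:,::-1])
E
```

```text
[582.61277795 172.26089535  81.66638736]
lever angle 19.903584922343914 r 149.1965432975475
t 8.5 q [ 0.12  0.04  2.19  0.22  0.3  -1.9 ] F [0.4 1.  0.2] gap 48.6
dlin [  5.2 -25.3  -0.2] drot [ 0.67  0.39 -0.58]
t 8.5 q [ 0.12  0.04  2.19  0.22  0.3  -1.9 ] F [0.4 1.  0.2] gap 48.6
dlin [  1.6 -12.7  -0.2] drot [ 0.67  0.39 -0.58]
t 8.5 q [ 0.12  0.04  2.19  0.22  0.3  -1.9 ] F [0.4 1.  0.2] gap 48.6
dlin [-0.8  0.1 -0.2] drot [ 0.67  0.39 -0.58]
```

View pics/w4.png

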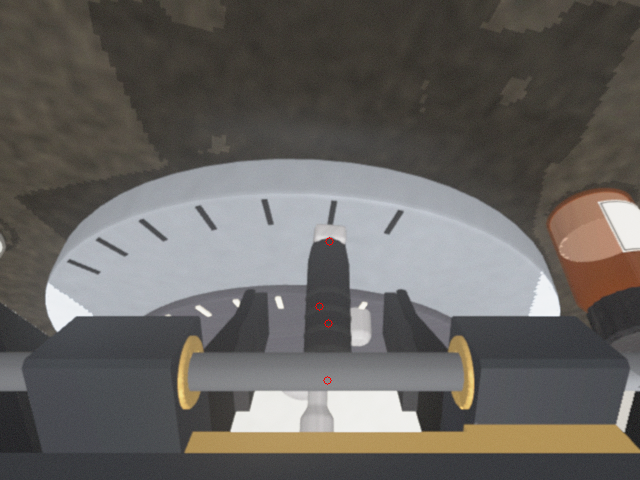

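The jaws are open, and the lever lies at the sixth line, (333,212), in line with the tall peg. I'll back out along the tool axis.

Emit:
servo_tool --linear '[[-0.005, -0.001, 0.007], [-0.008, -0.002, 0.012], [-0.008, -0.002, 0.012], [-0.008, -0.002, 0.012], [-0.01, -0.002, 0.014], [-0.01, -0.002, 0.014], [-0.01, -0.002, 0.014], [-0.015, -0.002, 0.014], [-0.015, -0.002, 0.014], [0, 0, 0]]' --rot '[[0, 0, 0], [0, 0, 0], [0, 0, 0], [0, 0, 0], [0, 0, 0], [0, 0, 0], [0, 0, 0], [0, 0, 0], [0, 0, 0], [0, 0, 0]]' --gripper '[0.05, 0.05, 0.05, 0.05, 0.05, 0.05, 0.05, 0.05, 0.05, 0.05]'

```text
clock: 9.55
tcp_pos: [487.4, 153.8, 201.2]
eef_rot: [-3.124, 0.615, -2.878]
force: [-0.8, -0.3, 0.5]
finger_gap: 0.575
```

```bash
python3 - <<'E'
from h import *
from plant import sensors
s=sensors.state();print(s['clock'],s['q'].round(2),s['force'].round(1))
out=[]
for n in('wrist','top'):
    im=imaging.capture(n)
    for P in toW(U,[pol(150,20,97),pol(150,20,35),pol(110,20,46)]):
        p=proj(n,P)[0]; cv2.circle(im,tuple(int(v) for v in p.round()),3,(255,0,0),1)
    cv2.imwrite(f'pics/{n}5.png',im[:,:,::-1]); out.append(im)
cv2.imwrite('pics/t5c.png',cv2.resize(out[1][190:350,210:423,::-1],(800,600),interpolation=cv2.INTER_CUBIC))
E
```

```text
9.55 [ 0.1  -0.48  2.35  0.12  0.66 -1.8 ] [-0.8 -0.3  0.5]
```

View pics/wrist5.png

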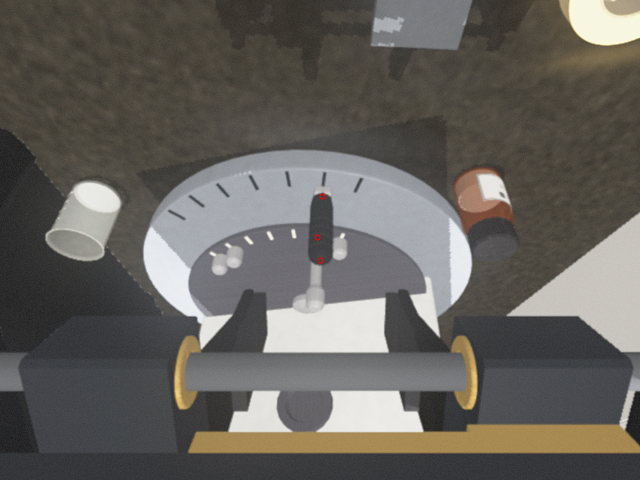

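View pics/top5.png

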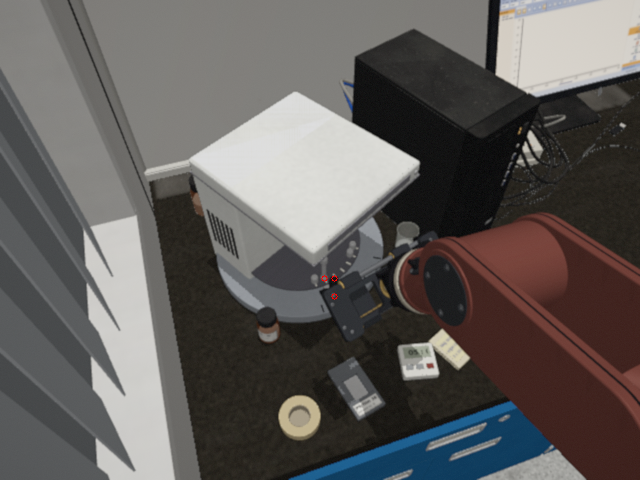

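The wrist view shows the grip at (320,225), on the predicted +20° points and in line with the tall peg. In the top view the bottle (267,325) and the beaker (406,235) are where they started, and the gripper is clear.

```bash
python3 -c "
from plant import ctrl
print(ctrl.finish_job())"
```

```text
the job is handed in; nothing more can be done
None
```

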